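Line up the canister set by height at the coffee station

ROBOT

A 6-joint arm with a two-finger parallel gripper is mounted at the origin on the work surface. World frame = base frame: x ahead of the robot, y to its left, z up, the work surface at z = 0. Lengths are in m, angles in rad, forces in N, time in s.
With the tool pointing down it reaches from about 0.35 to 0.85 m from the base axis. Payload 8.1 kg.
Tool frame: the origin (TCP) lies on the mounting face of the last link; the fingertips stand 186 mm ahead of it and the grasp point (between the pads) lies 167 mm ahead of it (robot.finger_overhang is the distance from the TCP to the fingertips, in m); z points along the fingers, y is the line along which they close (so a half turn about z gives the same grasp; the last joint's range is limited). The gripper opens to 93 mm and grips with 3 to 60 N. Pads are 15 mm wide; open, the fingers measure 128 mm over their backs; the gripper's body (75 mm by 188 mm) begins 65 mm behind the grasp point.
Start: joints at [1.221, 0.13, 1.488, -0, 1.523, -0.085], TCP at [0.157, 0.579, 0.405] pointing down, gripper open.
Joint ranges: [-2.96, 2.96], [-0.89, 2.26], [0.02, 2.5], [-1.34, 4.48], [0, 2.73], [-2.66, 2.66]. Speed limits (rad/s): [2.39, 2.39, 2.79, 3.14, 3.14, 3.14].

INTERFACE

Orientations are given as a rotation vector (axis times angle).
In Python, from plant import readout, read_camera, get_calibration, job, robot gives the robot as it stands.
- The arm moves only by the shell command python3 -m handwheel 'ROWS' [FORCE]. ROWS is JSON, a list of rows, each a list of 5 numbers: the shift along the world's x, y, z in cm, then the turn about the world's z in rad, then the closure, from 0 (fully open) to 1 (shut). In form: [[tx, ty, tz, spin, gripper], ...]. A call has 1 to 10 rows; each row shifts and turns the commanded pose from where the row before left it; what a row does not reach is not made up. A row lasts 1/8 s, in which the tool goes at most 62.5 mm and 10.7 degrees, less where a joint would pass 70% of its speed; a pose out of reach is approached as far as the arm can. A call is refused whole if a number of a shift passes 6.25 or a number of a turn 0.188, either way. A call with a gripper value outside its range is refused whole. The fingers move at their own pace and stop on an object; FORCE is the grip in N (left out, the last holds). Time passes only in rows, so rows that do not move let the fingers close. It gives the time, the measured TCP pose, the force, the opening and the grip force at its end, in the units of the state.
- readout.read_state(): the state, without advancing time (a new reading comes with each control period).
- read_camera(name): name is "side" or "top"; returns the picture (480x640x3 uint8, red, green, blue); there is no depth.
- get_calibration(name): a dict with "fovy" (degrees; the focal length in pixels is half the picture's height over the tangent of half this angle, whatever the lens; pixels are square), "cx", "cy" (the principal point, pixels), "pose" (4x4, takes a point from camera to world coordinates). Camera axes: x right, y down, z forward; pixel columns grow to the right and rows downward; lengths in m; the calibration is good to about 2 mm. A picture is of the moment at which its call begins. get_calibration takes no time and is no camera call.
- job.close_job(): hands the job in; it is judged then, once.
The state is a dict: "t": time; "q": joint angles; "dq": joint speeds; "joint_torque": joint torques, N m; "tool_pos": TCP position; "orientation": TCP orientation; "force": force on the tool from outside, world axes, zero at the start; "wrist_torque": the same for the moment, N m; "opening": finger opening in m; "gripper_force": force on a finger pad.
Only numpy, scipy, OpenCV 4.12 (cv2) and the standard library are available. Lean on these libraries where they do the work, as an engineer would, in place of code of your own. Each camera call takes 0.05 s, during which the arm holds its last target. There are 200 camera calls.

TASK

Set the four white canisters in a row on the dark wooden stand, one standing upright in the middle of each cork pad, in order of height: the tallest on the pad nearest the coffee machine, stepping down to the shortest at the kettle end. They are ceramic, so put them down gently and never tip one over, and leave the espresso cup that stands among them where it is.

Things in the scene. Friction and masses are not known exactly. Their poses are not given: they have to be found in the camera images.
- can_small: Lidded storage canister, the shortest and slimmest of the four: a white ceramic cylinder 44 mm across and 60 mm high in all, the top 10 mm a flat white lid of the same width (fixed on) with a wooden disc let into it, a thin dark seal below. Loose, about 0.15 kg, upright on the counter (z = 0), on the robot's side of the stand. Origin: centre of its underside; z axis up.
- can_medium: Lidded storage canister, the second shortest of the four: a white ceramic cylinder 52 mm across and 82 mm high in all, the top 10 mm a flat white lid of the same width (fixed on) with a wooden disc let into it, a thin dark seal below. Loose, about 0.24 kg, upright on the counter (z = 0), on the robot's side of the stand. Origin: centre of its underside; z axis up.
- can_large: Lidded storage canister, the second tallest of the four: a white ceramic cylinder 60 mm across and 104 mm high in all, the top 10 mm a flat white lid of the same width (fixed on) with a wooden disc let into it, a thin dark seal below. Loose, about 0.36 kg, upright on the counter (z = 0), on the robot's side of the stand. Origin: centre of its underside; z axis up.
- can_tall: Lidded storage canister, the tallest and widest of the four: a white ceramic cylinder 68 mm across and 126 mm high in all, the top 10 mm a flat white lid of the same width (fixed on) with a wooden disc let into it, a thin dark seal below. Loose, about 0.52 kg, upright on the counter (z = 0), on the robot's side of the stand. Origin: centre of its underside; z axis up.
- pad_1: Round cork pad, 80 mm across, 3 mm thick, at the robot's left (+y) end of the row: four pads 90 mm apart in a straight row on a fixed dark-wood stand 372 x 112 mm, 14 mm high, with a back lip (26 mm above the counter, 50 mm behind the pad centres, far from the robot). Fixed. Origin: centre of its underside; its top lies 17 mm above the counter. y axis along the row, x axis towards the lip.
- pad_2: Round cork pad, 80 mm across, 3 mm thick, second from the left (+y): four pads 90 mm apart in a straight row on a fixed dark-wood stand 372 x 112 mm, 14 mm high, with a back lip (26 mm above the counter, 50 mm behind the pad centres, far from the robot). Fixed. Origin: centre of its underside; its top lies 17 mm above the counter. y axis along the row, x axis towards the lip.
- pad_3: Round cork pad, 80 mm across, 3 mm thick, third from the left (+y): four pads 90 mm apart in a straight row on a fixed dark-wood stand 372 x 112 mm, 14 mm high, with a back lip (26 mm above the counter, 50 mm behind the pad centres, far from the robot). Fixed. Origin: centre of its underside; its top lies 17 mm above the counter. y axis along the row, x axis towards the lip.
- pad_4: Round cork pad, 80 mm across, 3 mm thick, at the robot's right (-y) end of the row: four pads 90 mm apart in a straight row on a fixed dark-wood stand 372 x 112 mm, 14 mm high, with a back lip (26 mm above the counter, 50 mm behind the pad centres, far from the robot). Fixed. Origin: centre of its underside; its top lies 17 mm above the counter. y axis along the row, x axis towards the lip.
- coffee_machine: Capsule coffee machine, black with a steel lever, drip grille and a clear tank behind, 335 mm deep, 128 mm wide, 268 mm high, fixed on the counter beyond one end of the stand: on the robot's left (+y) or right (-y); a glass kettle (164 mm across, 225 mm high) stands beyond the other end. Origin: on the counter, straight below its spout, 60 mm behind its front; its front faces -x of its own frame.
- cup: White espresso cup, 62 mm across and 55 mm high, a handle at its side, standing loose on a 110 mm saucer among the canisters. Origin: centre of its underside, a few mm above the counter; z axis up.
Not all that is in view belongs to the job. What is shaped like the can_medium but red is not meant.

How it is judged:
At the end, for the whole second after the job is handed in: Each canister stands upright (within 5 degrees) and at rest on its own cork pad, its axis within 12 mm of the pad's centre: can_tall on the pad nearest the coffee machine, then can_large, can_medium and can_small in turn towards the kettle (((world y of coffee_machine above 0 m and horizontal distance between can_tall and pad_1 below 0.012 m and z of can_tall in the frame of pad_1 between -0.001 and 0.007 m and horizontal distance between can_large and pad_2 below 0.012 m and z of can_large in the frame of pad_2 between -0.001 and 0.007 m and horizontal distance between can_medium and pad_3 below 0.012 m and z of can_medium in the frame of pad_3 between -0.001 and 0.007 m and horizontal distance between can_small and pad_4 below 0.012 m and z of can_small in the frame of pad_4 between -0.001 and 0.007 m) or (world y of coffee_machine below 0 m and horizontal distance between can_small and pad_1 below 0.012 m and z of can_small in the frame of pad_1 between -0.001 and 0.007 m and horizontal distance between can_medium and pad_2 below 0.012 m and z of can_medium in the frame of pad_2 between -0.001 and 0.007 m and horizontal distance between can_large and pad_3 below 0.012 m and z of can_large in the frame of pad_3 between -0.001 and 0.007 m and horizontal distance between can_tall and pad_4 below 0.012 m and z of can_tall in the frame of pad_4 between -0.001 and 0.007 m)) and angle between each of can_small, can_medium, can_large, can_tall's own z axis and vertical below 0.08 rad and linear speed of each of can_small, can_medium, can_large, can_tall below 0.02 m/s); the robot touches nothing.
It fails at once if the espresso cup is shifted by more than 25 mm or knocked over (distance of cup from where it was at the start of the episode above 0.025 m or angle between cup's own z axis and vertical above 0.5 rad).
It fails at once if a canister is knocked over (tilted more than 60 degrees) (angle between any of can_small, can_medium, can_large, can_tall's own z axis and vertical above 1.05 rad).
It fails at once if a canister is dropped or thrown (more than about 13 mm of free fall: over 0.5 m/s with no finger on it) ((linear speed of can_small above 0.5 m/s and contact force between can_small and the fingers below 0.1 N) or (linear speed of can_medium above 0.5 m/s and contact force between can_medium and the fingers below 0.1 N) or (linear speed of can_large above 0.5 m/s and contact force between can_large and the fingers below 0.1 N) or (linear speed of can_tall above 0.5 m/s and contact force between can_tall and the fingers below 0.1 N)).
It fails at once if a canister is pressed or banged down hard on a pad (more than 100 N) (contact force between any of pad_1, pad_2, pad_3, pad_4 and anything else above 100 N).
It also fails if it takes over 99 s, if anything falls off the work surface, if the arm or the gripper's body presses on something with over 40 N, if the wrist force passes 120 N, or if a joint passes its speed limit or range.

## Working session

There is one attempt and no reset: what is moved stays moved. The work goes in short steps, Python scripts to look and compute and a shell command to move; the robot and the scene stay as the last step left them, time stands still between calls to the robot, and variables do not carry over. Pictures are saved under pics/ and viewed, at most 14 in all, crops included, and the job is handed in when it is done.

```bash
mkdir -p pics; python3 - <<'E'
from plant import readout, read_camera, get_calibration, job, robot
import cv2,numpy as np
for n in("top","side"):
    im=read_camera(n); cv2.imwrite(f"pics/{n}0.png",im[:,:,::-1])
    c=get_calibration(n); print(n,{k:(np.round(v,4).tolist() if k=="pose" else v) for k,v in c.items()})
s=readout.read_state(); print(s)
E
```

```text
top {'fovy': 52.31623472979405, 'cx': 323.6842184693023, 'cy': 245.86449286896578, 'pose': [[-0.0075, -0.9811, 0.1931, 0.2571], [-0.9997, 0.0117, 0.0203, -0.0201], [-0.0222, -0.1929, -0.981, 1.4405], [0.0, 0.0, 0.0, 1.0]]}
side {'fovy': 53.13407864517274, 'cx': 311.10074792348354, 'cy': 240.73633533884646, 'pose': [[0.9776, -0.1158, 0.1756, 0.3034], [-0.2103, -0.5303, 0.8213, -1.1135], [-0.002, -0.8399, -0.5427, 0.792], [0.0, 0.0, 0.0, 1.0]]}
{'t': 0.1, 'q': array([ 1.22062328e+00,  1.31081627e-01,  1.48915506e+00, -1.23466915e-05,
        1.52299645e+00, -8.53999029e-02]), 'dq': array([-0.00175092, -0.00221655, -0.00095673, -0.00033745,  0.00113452,
       -0.00033683]), 'joint_torque': array([ 1.33720747e-03, -5.61338210e+01, -4.93099737e+01,  7.70279369e-02,
        2.90405669e-02, -3.02779131e-05]), 'tool_pos': array([0.15692546, 0.57890635, 0.4038029 ]), 'orientation': array([-4.14644610e-01, -3.11376244e+00,  2.51991155e-03]), 'force': array([ 0.80894323, -0.20984664, -0.04035877]), 'wrist_torque': array([ 0.03449923,  0.00653179, -0.02640825]), 'gripper_force': 0.0, 'opening': 0.09250842858845046}
```

View pics/top0.png

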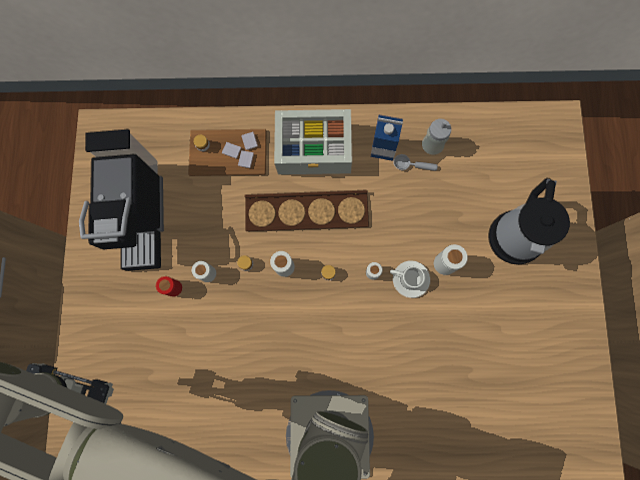

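View pics/side0.png

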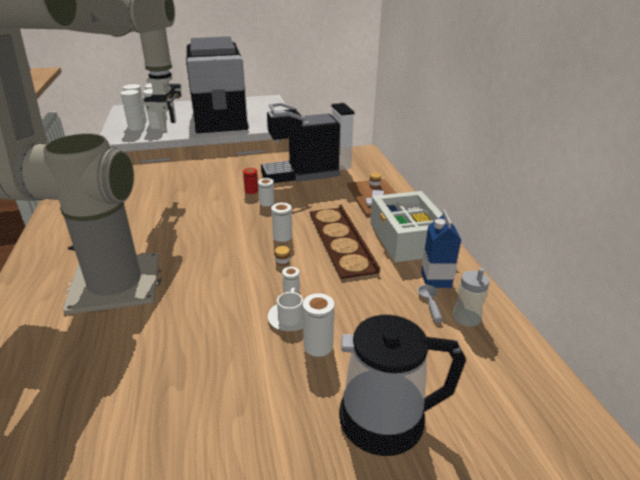

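The machine is at the left (+y), so the order is tall→pad_1, large→pad_2, medium→pad_3, small→pad_4. In the top view, medium is at about (202,270), large (281,263), small (374,269), tall (454,259), and the cup (411,279). The pads are at (262,213), (291,212), (321,211) and (351,210).

```bash
cat > h.py <<'E'
from plant import readout, read_camera, get_calibration, job, robot
import cv2,numpy as np
def pix(n,u,v,z):
    c=get_calibration(n);P=np.array(c["pose"]);f=240/np.tan(np.radians(c["fovy"]/2))
    d=P[:3,:3]@[(u-c["cx"])/f,(v-c["cy"])/f,1];o=P[:3,3];return (o+d*(z-o[2])/d[2])[:2]
def proj(n,p):
    c=get_calibration(n);P=np.array(c["pose"]);f=240/np.tan(np.radians(c["fovy"]/2))
    q=P[:3,:3].T@(np.array(p)-P[:3,3]);return np.array([c["cx"]+f*q[0]/q[2],c["cy"]+f*q[1]/q[2]])
def blob(im,u,v,r,test,up=6):
    """component of test(hsv) nearest the middle of a window, in image pixels"""
    x0,y0=int(u-r),int(v-r);w=cv2.resize(im[y0:y0+2*r,x0:x0+2*r],None,fx=up,fy=up,interpolation=cv2.INTER_CUBIC)
    m=test(cv2.cvtColor(w,cv2.COLOR_RGB2HSV).astype(int)).astype(np.uint8)
    k,l,s,c=cv2.connectedComponentsWithStats(m)
    ok=[i for i in range(1,k) if s[i,4]>2*up*up]
    i=min(ok,key=lambda i:np.hypot(*(c[i]-r*up)))
    return (c[i]+.5)/up-.5+[x0,y0], s[i,2:4]/up, s[i,4]/up**2
E
python3 - <<'E'
from h import *
T=read_camera("top");S=read_camera("side")
a=cv2.resize(T[190:305,150:480],None,fx=2.4,fy=2.4,interpolation=cv2.INTER_CUBIC)
b=cv2.resize(S[165:360,230:390],None,fx=2,fy=2,interpolation=cv2.INTER_CUBIC)
cv2.imwrite("pics/a.png",a[:,:,::-1])
dark=lambda h:(h[...,1]>70)&(h[...,2]<200)
H=dict(medium=(202,270,.082,6),large=(281,262,.104,7),small=(374,269,.060,6),tall=(455,257,.126,8))
for k,(u,v,z,r) in H.items():
    c,s,A=blob(T,u,v,r,dark); xy=pix("top",*c,z);print(k,c.round(1),s.round(1),round(A),xy.round(4),"side->",proj("side",[*xy,z]).round(1))
P=[]
cork=lambda h:(h[...,2]>140)
for u,v in((262,213),(291,212),(321,211),(351,210)):
    c,s,A=blob(T,u,v,17,cork,4);P.append(pix("top",*c,.017));print("pad",c.round(1),s.round(1),round(A),P[-1].round(4),proj("side",[*P[-1],.017]).round(1))
P=np.array(P);print(np.linalg.norm(np.diff(P,axis=0),axis=1))
E
```

```text
medium [200.3 269.4] [10.  10.2] 83 [0.4609 0.3571] side-> [265.5 181. ]
large [280.5 261. ] [12.5 12.7] 119 [0.4788 0.128 ] side-> [281.4 206.8]
small [374.2 269.3] [8.5 8.5] 58 [ 0.4593 -0.1349] side-> [290.8 271.1]
tall [454.7 256.2] [14.8 14.2] 163 [ 0.4831 -0.3484] side-> [318.6 303.2]
pad [261. 213.] [25.8 25. ] 450 [0.6408 0.198 ] [328.2 215. ]
pad [290.8 211.8] [25.8 25. ] 453 [0.6431 0.1079] [335.9 229.1]
pad [320.6 210.7] [25.8 24.8] 455 [0.6454 0.018 ] [344.4 244.6]
pad [350.4 209.6] [25.8 25.2] 454 [ 0.6477 -0.072 ] [353.8 261.8]
[0.09010353 0.08995113 0.08997353]
```

View pics/a.png

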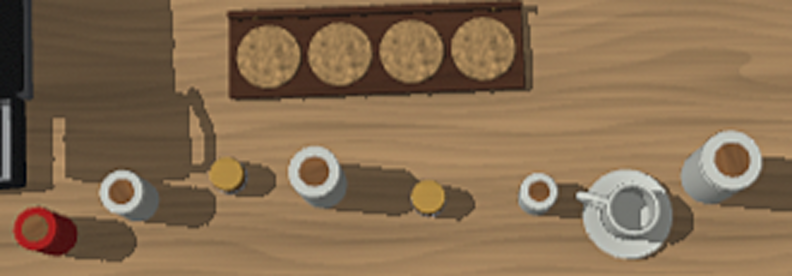

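The side-view reprojections land on the lids, and the pad pitch measures 90 mm. The crop shows the cup handle pointing towards the small canister, so I'll close the fingers across the row (along x). The tall canister goes first.

```bash
python3 -m handwheel '[[4.2,-4,0.2,-0.18,0],[4.2,-4,0.2,-0.18,0],[4.2,-4,0.2,-0.18,0],[4.2,-4,0,-0.18,0],[4.2,-4,0,-0.18,0],[4.2,-4,0,-0.18,0],[4.2,-4,0,-0.18,0],[0.5,-6,0,-0.02,0],[0.5,-6,0,0,0],[0.5,-6,0,0,0]]' 20; python3 -m handwheel '[[0.2,-6,0,0,0],[0.2,-6,0,0,0],[0.2,-6,0,0,0],[0.2,-6,0,0,0],[0.2,-6,0,0,0],[0.2,-6,0,0,0],[0.3,-5,0,0,0],[0,-2,0,0,0],[0,0,0,0,0],[0,0,0,0,0]]'
cat >> h.py <<'E'
def where(x,y,z):
    from scipy.spatial.transform import Rotation as R
    s=readout.read_state();M=R.from_rotvec(s["orientation"]).as_matrix();g=s["tool_pos"]+.167*M[:,2]
    yw=np.arctan2(M[1,1],M[0,1]);yw=(yw-.0256+np.pi/2)%np.pi-np.pi/2
    print("t",round(s["t"],1),"go cm",((np.array([x,y,z])-g)*100).round(2),"spin",-round(yw,3),"tilt",round(np.degrees(np.arccos(-M[2,2])),2),"open",round(s["opening"],4),"F",s["force"].round(1),"grip",round(s["gripper_force"],1))
E
python3 -c "
from h import *
where(.4831,-.3484,.085)"
```

```text
t: 1.45
tool_pos: [0.4659, 0.1172, 0.4105]
orientation: [2.192, 2.25, -0.0]
force: [0.6, 0.1, -0.3]
opening: 0.0927
gripper_force: 0.0
t: 2.7
tool_pos: [0.4812, -0.3097, 0.4107]
orientation: [-2.191, -2.251, -0.001]
force: [-0.3, -0.2, 0.1]
opening: 0.0929
gripper_force: 0.0
t 2.7 go cm [  0.19  -3.88 -15.87] spin -0.001 tilt 0.04 open 0.0929 F [-0.3 -0.2  0.1] grip 0.0
```

```bash
python3 -m handwheel '[[0.2,-3.9,0,0,0],[0,0,-3,0,0],[0,0,-3,0,0],[0,0,-3,0,0],[0,0,-3,0,0],[0,0,-2.5,0,0],[0,0,-1.4,0,0],[0,0,0,0,0],[0,0,0,0,0]]' 20; python3 -c "
from h import *
where(.4831,-.3484,.085)"
```

```text
t: 3.82
tool_pos: [0.4836, -0.3499, 0.2532]
orientation: [2.19, 2.249, 0.0]
force: [0.0, -0.5, -0.1]
opening: 0.0933
gripper_force: 0.0
t 3.8 go cm [-0.07  0.17 -0.12] spin -0.001 tilt 0.11 open 0.0933 F [ 0.  -0.5 -0.1] grip 0.0
```

```bash
python3 -m handwheel '[[0,0,0,0,0.2],[0,0,0,0,0.4],[0,0,0,0,0.6],[0,0,0,0,0.8],[0,0,0,0,1],[0,0,0,0,1],[0,0,0,0,1],[0,0,0,0,1]]' 20; python3 -m handwheel '[[0,0,0.5,0,1],[0,0,1,0,1],[0,0,1.5,0,1],[0,0,1.5,0,1],[0,0,1,0,1],[0,0,0.5,0,1],[0,0,0,0,1]]'; python3 - <<'E'
from h import *
where(.6408,.198,.102)
for n in("top","side"):
    im=read_camera(n);cv2.imwrite(f"pics/{n}1.png",im[:,:,::-1])
E
```

```text
t: 4.82
tool_pos: [0.4829, -0.3501, 0.2521]
orientation: [2.192, 2.25, -0.001]
force: [-4.5, 0.3, 5.5]
opening: 0.0677
gripper_force: 20.0
t: 5.7
tool_pos: [0.4831, -0.3499, 0.3121]
orientation: [2.192, 2.25, 0.0]
force: [0.4, 0.7, -4.8]
opening: 0.0677
gripper_force: 20.0
t 5.7 go cm [15.77 54.8  -4.31] spin -0.0 tilt 0.03 open 0.0677 F [ 0.4  0.7 -4.8] grip 20.0
```

View pics/side1.png

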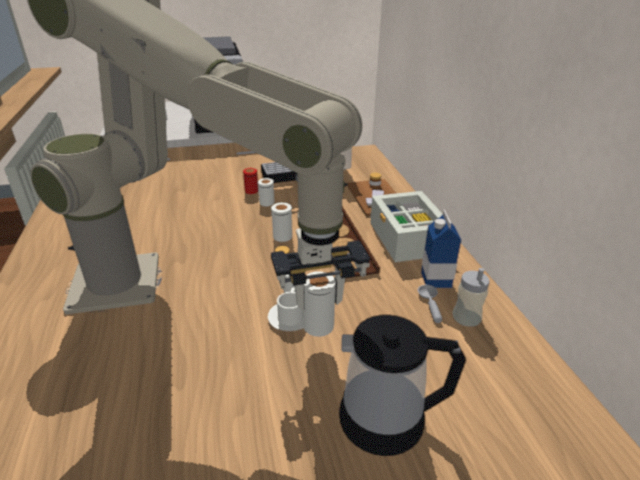

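The tall canister is held (68 mm opening, about 4.8 N) and hangs upright clear of the cup. I'll carry it to pad_1.

```bash
python3 -m handwheel '[[0.5,2,0,0,1],[1.1,4,0,0,1],[1.2,4.2,0,0,1],[1.2,4.2,0,0,1],[1.2,4.2,0,0,1],[1.2,4.2,0,0,1],[1.2,4.2,0,0,1],[1.2,4.2,0,0,1],[1.2,4.2,0,0,1],[1.2,4.2,0,0,1]]'; python3 -m handwheel '[[1.2,4.2,0,0,1],[1.2,4.2,0,0,1],[1.1,3.6,0,0,1],[0.7,2,0,0,1],[0.4,1,0,0,1],[0,0,-1.5,0,1],[0,0,-1.5,0,1],[0,0,-0.5,0,1],[0,0,0,0,1],[0,0,0,0,1]]'; python3 -c "
from h import *
where(.6408,.1963,.102)"
```

```text
t: 7.05
tool_pos: [0.5946, 0.0486, 0.3112]
orientation: [-2.191, -2.25, 0.001]
force: [0.6, 0.0, -4.9]
opening: 0.0678
gripper_force: 20.0
t: 8.3
tool_pos: [0.6413, 0.1958, 0.2774]
orientation: [2.193, 2.249, 0.001]
force: [0.4, 0.4, -4.7]
opening: 0.0675
gripper_force: 20.0
t 8.3 go cm [-0.06  0.05 -0.84] spin 0.0 tilt 0.06 open 0.0675 F [ 0.4  0.4 -4.7] grip 20.0
```

```bash
python3 -m handwheel '[[0,0,-0.3,0,1],[0,0,-0.2,0,1],[0,0,-0.2,0,1],[0,0,0,0,1],[0,0,-0.1,0,1],[0,0,0,0,1],[0,0,0,0,1]]';python3 -c "
from h import *
where(.6408,.1963,.102)"
```

```text
t: 9.18
tool_pos: [0.6411, 0.1962, 0.2691]
orientation: [2.192, 2.25, 0.0]
force: [-0.8, -0.8, -0.3]
opening: 0.0679
gripper_force: 20.0
t 9.2 go cm [-0.03  0.01 -0.01] spin -0.001 tilt 0.02 open 0.0679 F [-0.8 -0.8 -0.3] grip 20.0
```

It is supported: the load is off the wrist. Release, then the large canister.

```bash
python3 -m handwheel '[[0,0,0,0,0.2],[0,0,0,0,0.1],[0,0,0,0,0],[0,0,0,0,0],[0,0,1,0,0],[0,0,2,0,0],[0,0,3,0,0],[0,0,3,0,0],[0,0,0.5,0,0],[-0.2,0,0,0,0]]'; python3 -m handwheel '[[-4,-1.7,0,0,0],[-4,-1.7,0,0,0],[-4,-1.7,0,0,0],[-4,-1.7,0,0,0],[0,0,-3,0,0],[0,0,-3,0,0],[0,0,-3,0,0],[0,0,-1,0,0],[0,0,0,0,0],[0,0,0,0,0]]'; python3 -c "
from h import *
where(.4788,.128,.070)"
```

```text
t: 10.42
tool_pos: [0.6391, 0.1961, 0.3643]
orientation: [2.192, 2.25, 0.002]
force: [-0.8, 1.2, -1.1]
opening: 0.0929
gripper_force: 0.0
t: 11.68
tool_pos: [0.4795, 0.1282, 0.2648]
orientation: [2.192, 2.25, 0.002]
force: [0.1, 0.0, 0.2]
opening: 0.0936
gripper_force: 0.0
t 11.7 go cm [-0.1  -0.03 -2.78] spin -0.0 tilt 0.09 open 0.0936 F [0.1 0.  0.2] grip 0.0
```

```bash
python3 -m handwheel '[[-0.1,0,-2,0,0],[0,0,-0.8,0,0],[0,0,0,0,0],[0,0,0,0,0.3],[0,0,0,0,0.6],[0,0,0,0,1],[0,0,0,0,1],[0,0,0,0,1],[0,0,0,0,1],[0,0,0,0,1]]' 20;  python3 -c "
from h import *
where(.6431,.1079,.087)"
```

```text
t: 12.92
tool_pos: [0.4781, 0.1281, 0.2359]
orientation: [2.192, 2.25, 0.0]
force: [-2.6, -0.7, 4.6]
opening: 0.0596
gripper_force: 20.0
t 12.9 go cm [16.5  -2.02  1.81] spin -0.0 tilt 0.01 open 0.0596 F [-2.6 -0.7  4.6] grip 20.0
```

```bash
python3 -m handwheel '[[0,0,0.5,0,1],[0,0,1.5,0,1],[0,-1,1.5,0,1],[0.5,-1,1.5,0,1],[2.5,0,0,0,1],[3.5,0,0,0,1],[3.5,0,0,0,1],[3.5,0,0,0,1],[2,0,0,0,1],[0.8,0,0,0,1]]' 20;  python3 -m handwheel '[[0,0,0,0,1],[0,0,-1,0,1],[0,0,-1,0,1],[0,0,-0.5,0,1],[0,0,0,0,1],[0,0,0,0,1]]'; python3 -c "
from h import *
where(.6431,.1079,.087)"
```

```text
t: 14.18
tool_pos: [0.6422, 0.1071, 0.2863]
orientation: [2.193, 2.249, 0.001]
force: [-0.2, -0.7, -4.5]
opening: 0.06
gripper_force: 20.0
t: 14.92
tool_pos: [0.6411, 0.1082, 0.261]
orientation: [2.192, 2.25, 0.001]
force: [-0.3, -0.6, -4.1]
opening: 0.0596
gripper_force: 20.0
t 14.9 go cm [ 0.19 -0.03 -0.7 ] spin -0.001 tilt 0.02 open 0.0596 F [-0.3 -0.6 -4.1] grip 20.0
```

```bash
python3 -m handwheel '[[0.2,0,-0.2,0,1],[0,0,-0.2,0,1],[0,0,-0.2,0,1],[0,0,-0.1,0,1],[0,0,-0.1,0,1],[0,0,0,0,1],[0,0,0,0,1]]';python3 -c "
from h import *
where(.6431,.1079,.087)"
```

```text
t: 15.8
tool_pos: [0.643, 0.1081, 0.253]
orientation: [2.192, 2.25, 0.0]
force: [-2.4, -0.8, -0.3]
opening: 0.0596
gripper_force: 20.0
t 15.8 go cm [ 0.   -0.02  0.1 ] spin -0.0 tilt 0.01 open 0.0596 F [-2.4 -0.8 -0.3] grip 20.0
```

```bash
python3 -m handwheel '[[0,0,0,0,0.2],[0,0,0,0,0.1],[0,0,0,0,0],[0,0,0,0,0],[0,0,1,0,0],[0,0,2,0,0],[0,0,3.5,0,0],[0,0,3.5,0,0],[-3,0,0.5,0,0],[-3,3,0,0,0]]'; python3 -m handwheel '[[-3,5,0,0,0],[-3,5,0,0,0],[-3,5,0,0,0],[-2.5,5,0,0,0],[-0.7,1.9,-2,0,0],[0,0,-4,0,0],[0,0,-4,0,0],[0,0,-2,0,0],[0,0,0,0,0],[0,0,0,0,0]]'; python3 -c "
from h import *
where(.4609,.3571,.052)"
```

```text
t: 17.05
tool_pos: [0.5831, 0.137, 0.3611]
orientation: [2.193, 2.245, 0.005]
force: [0.1, -0.5, -0.2]
opening: 0.0929
gripper_force: 0.0
t: 18.3
tool_pos: [0.462, 0.3573, 0.2396]
orientation: [2.192, 2.249, 0.004]
force: [-0.1, -0.4, 0.8]
opening: 0.0931
gripper_force: 0.0
t 18.3 go cm [-0.14 -0.04 -2.06] spin 0.0 tilt 0.15 open 0.0931 F [-0.1 -0.4  0.8] grip 0.0
```

```bash
python3 -m handwheel '[[-0.1,0,-1.5,0,0],[0,0,-0.6,0,0],[0,0,0,0,0],[0,0,0,0,0.3],[0,0,0,0,0.6],[0,0,0,0,1],[0,0,0,0,1],[0,0,0,0,1],[0,0,0,0,1],[0,0,0,0,1]]' 20;  python3 -m handwheel '[[0,0,0.5,0,1],[0,0,2,0,1],[0,0,3,0,1],[0,-1,2.5,0,1],[0.5,-4,0,0,1],[0.5,-5,0,0,1],[0.5,-5,0,0,1],[0.5,-5,0,0,1],[0,-5,0,0,1],[0,-4.5,0,0,1]]'; python3 -c "
from h import *
where(.6454,.018,.069)"
```

```text
t: 19.55
tool_pos: [0.46, 0.3571, 0.2168]
orientation: [2.192, 2.25, 0.0]
force: [-0.6, -1.0, 1.3]
opening: 0.0516
gripper_force: 20.0
t: 20.8
tool_pos: [0.4801, 0.0604, 0.2984]
orientation: [2.192, 2.249, 0.002]
force: [-0.5, 0.6, -1.2]
opening: 0.0519
gripper_force: 20.0
t 20.8 go cm [16.5  -4.24 -6.24] spin -0.0 tilt 0.12 open 0.0519 F [-0.5  0.6 -1.2] grip 20.0
```

```bash
python3 -m handwheel '[[0,-2.5,0,0,1],[0,-1.3,0,0,1],[2,-0.4,0,0,1],[4,0,0,0,1],[4,0,-1,0,1],[4,0,-1,0,1],[1.8,0,-1,0,1],[0.6,0,-1,0,1],[0,0,-1,0,1],[0,0,-0.5,0,1]]';  python3 -m handwheel '[[0,0,0,0,1],[0,0,0,0,1]]'; python3 -c "
from h import *
where(.6454,.018,.0668)"
```

```text
t: 22.05
tool_pos: [0.6431, 0.0203, 0.2408]
orientation: [-2.191, -2.25, 0.002]
force: [-0.5, -0.3, -0.9]
opening: 0.0516
gripper_force: 20.0
t: 22.3
tool_pos: [0.644, 0.0201, 0.2424]
orientation: [2.192, 2.25, 0.001]
force: [-0.0, 0.0, -1.2]
opening: 0.0519
gripper_force: 20.0
t 22.3 go cm [ 0.13 -0.21 -0.86] spin -0.0 tilt 0.05 open 0.0519 F [-0.   0.  -1.2] grip 20.0
```

```bash
python3 -m handwheel '[[0.1,-0.2,-0.2,0,1],[0,0,-0.2,0,1],[0,0,-0.2,0,1],[0,0,-0.1,0,1],[0,0,-0.1,0,1],[0,0,-0.1,0,1],[0,0,0,0,1],[0,0,0,0,1]]';python3 -c "
from h import *
where(.6454,.018,.0668)"
```

```text
t: 23.3
tool_pos: [0.645, 0.0181, 0.2339]
orientation: [2.192, 2.25, 0.0]
force: [-6.0, 0.4, 6.5]
opening: 0.0518
gripper_force: 20.0
t 23.3 go cm [ 0.03 -0.01 -0.01] spin -0.001 tilt 0.01 open 0.0518 F [-6.   0.4  6.5] grip 20.0
```

Seated with light pressure. Release, then go to the small canister.

```bash
python3 -m handwheel '[[0,0,0,0,0.3],[0,0,0,0,0.15],[0,0,0,0,0],[0,0,0,0,0],[0,0,1,0,0],[0,0,2,0,0],[0,0,3,0,0],[0,0,3,0,0],[-3,0,1,0,0],[-4,-3,0,0,0]]'; python3 -m handwheel '[[-4,-4,0,0,0],[-4,-4,0,0,0],[-3,-4,0,0,0],[-0.6,-0.3,-2,0,0],[0,0,-4,0,0],[0,0,-3,0,0],[0,0,0,0,0],[0,0,0,0,0]]'; python3 - <<'E'
from h import *
where(.4593,-.1349,.040)
im=read_camera("side");cv2.imwrite("pics/s2.png",cv2.resize(im[160:360,200:440],None,fx=3,fy=3)[:,:,::-1])
E
```

```text
t: 24.55
tool_pos: [0.5753, -0.011, 0.3364]
orientation: [2.187, 2.25, 0.006]
force: [-0.3, -1.3, 0.4]
opening: 0.0929
gripper_force: 0.0
t: 25.55
tool_pos: [0.4598, -0.1352, 0.2449]
orientation: [2.191, 2.249, 0.002]
force: [0.1, 0.2, -0.5]
opening: 0.0927
gripper_force: 0.0
t 25.6 go cm [-0.09  0.04 -3.79] spin -0.001 tilt 0.15 open 0.0927 F [ 0.1  0.2 -0.5] grip 0.0
```

View pics/s2.png

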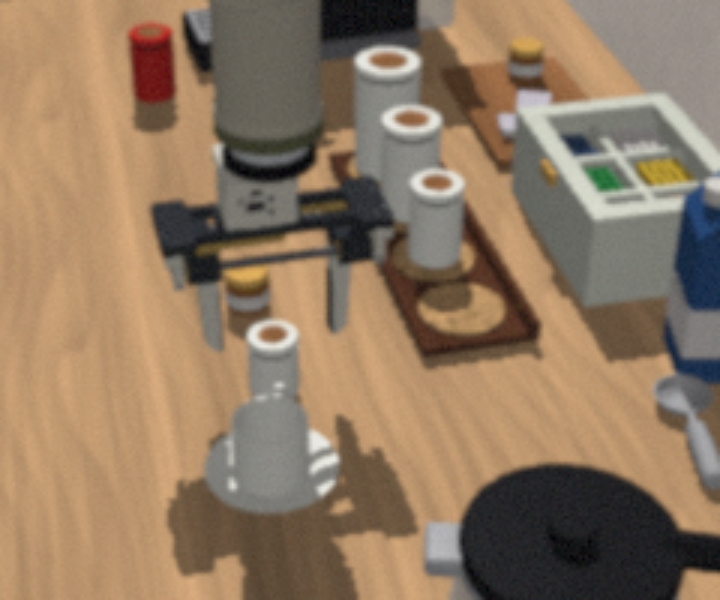

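The three canisters stand upright on their pads, at about crop (387,60), (411,120) and (437,185). The fingers straddle the small one and are clear of the cup.

```bash
python3 -m handwheel '[[-0.1,0,-2.5,0,0],[0,0,-1.3,0,0],[0,0,0,0,0],[0,0,0,0,0.3],[0,0,0,0,0.6],[0,0,0,0,1],[0,0,0,0,1],[0,0,0,0,1],[0,0,0,0,1],[0,0,0,0,1]]' 15;  python3 -m handwheel '[[0,0,0.5,0,1],[0,0,1.5,0,1],[0,0.5,2,0,1],[2,1.5,1,0,1],[4,2,0,0,1],[4,2,0,0,1],[4,0.3,0,0,1],[3,0,0,0,1],[1.2,0,0,0,1],[0.4,0,0,0,1]]'; python3 -c "
from h import *
where(.6477,-.072,.057)"
```

```text
t: 26.85
tool_pos: [0.458, -0.1349, 0.2047]
orientation: [-2.192, -2.25, 0.0]
force: [-0.0, 0.6, 0.5]
opening: 0.044
gripper_force: 15.0
t: 28.1
tool_pos: [0.6441, -0.072, 0.255]
orientation: [-2.192, -2.25, 0.0]
force: [-1.1, 0.3, -1.4]
opening: 0.0439
gripper_force: 15.0
t 28.1 go cm [ 0.36 -0.   -3.1 ] spin -0.0 tilt 0.02 open 0.0439 F [-1.1  0.3 -1.4] grip 15.0
```

```bash
python3 -m handwheel '[[0.3,0,-1,0,1],[0,0,-1,0,1],[0,0,-0.5,0,1],[0,0,-0.3,0,1],[0,0,-0.2,0,1],[0,0,-0.1,0,1],[0,0,-0.1,0,1],[0,0,0,0,1],[0,0,0,0,1]]';python3 -c "
from h import *
where(.6477,-.072,.0547)"
```

```text
t: 29.22
tool_pos: [0.6471, -0.0719, 0.2229]
orientation: [2.192, 2.25, 0.0]
force: [-0.5, -0.1, -1.3]
opening: 0.0439
gripper_force: 15.0
t 29.2 go cm [ 0.06 -0.01 -0.12] spin -0.0 tilt 0.01 open 0.0439 F [-0.5 -0.1 -1.3] grip 15.0
```

```bash
python3 -m handwheel '[[0,0,-0.1,0,1],[0,0,0,0,1],[0,0,0,0,1]]'; python3 -m handwheel '[[0,0,0,0,0.4],[0,0,0,0,0.2],[0,0,0,0,0],[0,0,0,0,0],[0,0,1,0,0],[0,0,2,0,0],[0,0,3,0,0],[0,0,4,0,0],[0,0,4,0,0],[-3,0,1,0,0]]'; python3 -m handwheel '[[-5,-1,0,0,0],[-5,-1,0,0,0],[-5,-3,0,0,0],[-4,-4,0,0,0],[0,-5,0,0,0],[0,-5,0,0,0],[0,-5,0,0,0],[0,-5,0,0,0],[0,0,0,0,0],[0,0,0,0,0]]'; python3 - <<'E'
from h import *
T=read_camera("top");S=read_camera("side")
a=cv2.resize(T[180:310,150:480],None,fx=2.4,fy=2.4,interpolation=cv2.INTER_CUBIC)
cv2.imwrite("pics/f.png",a[:,:,::-1]);cv2.imwrite("pics/fs.png",S[:,:,::-1])
dark=lambda h:(h[...,1]>70)&(h[...,2]<200)
for k,x,y,z,r in(("tall",.6408,.198,.143,8),("large",.6431,.1079,.121,7),("medium",.6454,.018,.099,6),("small",.6477,-.072,.077,6)):
    u,v=proj("top",[x,y,z]);c,s,A=blob(T,u,v,r,dark);print(k,((pix("top",*c,z)-[x,y])*1000).round(1),s.round(1))
E
```

```text
t: 29.6
tool_pos: [0.6471, -0.0719, 0.2218]
orientation: [2.192, 2.25, 0.0]
force: [0.1, 0.2, -0.6]
opening: 0.0439
gripper_force: 15.0
t: 30.85
tool_pos: [0.6184, -0.0721, 0.3781]
orientation: [2.187, 2.245, 0.008]
force: [0.7, 0.4, -0.4]
opening: 0.0932
gripper_force: 0.0
t: 32.1
tool_pos: [0.427, -0.3618, 0.3728]
orientation: [2.192, 2.249, 0.0]
force: [-0.3, -0.1, 0.3]
opening: 0.0927
gripper_force: 0.0
tall [1.3 0.4] [14.5 13.5]
large [1.2 0.1] [12.3 11.7]
medium [0.9 0.6] [10.2  9.7]
small [0.7 0.2] [8.7 8.3]
```

View pics/f.png

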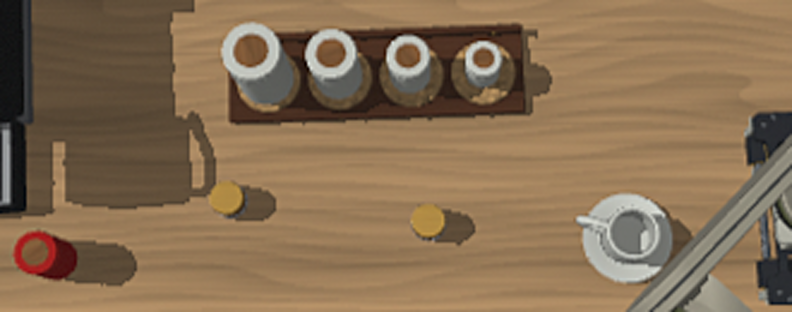

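View pics/fs.png

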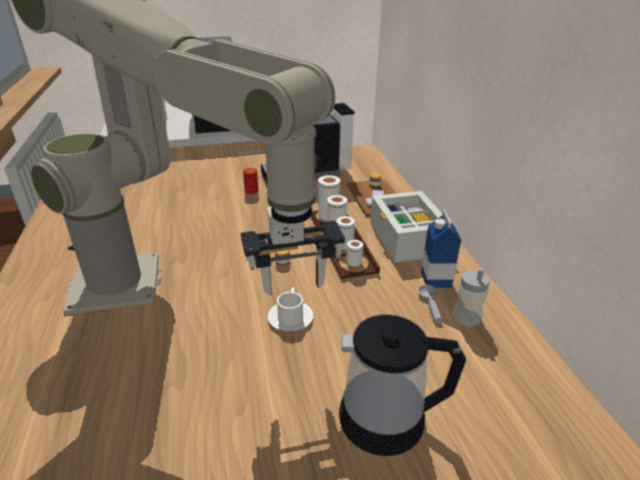

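All four stand upright on their pads, each within 1.5 mm of centre. The cup has not moved, and the gripper is free.

```bash
python3 -c "
from plant import job
print(job.close_job())"
```

```text
the job is handed in; nothing more can be done
None
```

Job handed in at about 32 s: the four canisters stand upright in height order, tallest nearest the coffee machine, each measured within about 1.5 mm of its pad centre, and the cup was left where it was.

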